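# Step the specimen wheel back one notch

## Task

The specimen wheel under the camera microscope was stepped one dish too far; bring the previous dish back into view. With a fingertip, lift the ratchet pawl out of its notch by its thumb tab and tip it right over onto its stop, push the wheel backward (counter-clockwise seen from above) by exactly one notch with one of its turning pins, then tip the pawl back so that it drops fully into the new notch and locks the wheel. Only push with the fingers, pick nothing up: the dishes stay seated on the wheel, nothing else on the bench is disturbed, and the hand ends clear.

Things in the scene. Friction and masses are not known exactly. Their poses are not given: they have to be found in the camera images.
- stage: Specimen stage, fixed: grey base plate 245 x 250 mm with a 200 mm aluminium wheel on a vertical axis, dark ratchet ring at its rim. Origin: on that axis at bench height; x away from the robot at yaw 0 (yaw varies), y left. All 'stage' x, y below are in this frame. Heights: wheel face 34 mm, teeth (radius 84 to 100) 43, hub knob (radius 19, foot 30) 58, dish lids 48, turning pins 74.
- wheel (a joint): Turn of the wheel, rad; about 0 at the start; positive = counter-clockwise from above = backward, the way the pawl blocks. 8 notches, 0.785 rad apart, each with an upright face that stops the pawl's nose when the wheel is pushed backward, a ramp on the other side, and 0.027 rad of play either way about centre. It turns stiffly (0.1 N m, about 1.3 N at a pin) and stays where it is left.
- turning_pin (a point): Top centre of one of the wheel's eight upright steel turning pins, 9 mm diameter, standing 40 mm above the wheel's face on a circle of 76 mm radius, 45 degrees apart (58 mm between neighbours), each midway between two dish seats. This one is at 157.5 degrees from stage x (counter-clockwise) plus the wheel's turn: on the side near the robot.
- pawl (a joint): Angle of the 100 g steel pawl, rad: 0 = nose fully down in a notch, about 0.13 = nose lying on top of a tooth, 1.57 = tipped right over on its stop. It swings in the stage's x-z plane; growing = nose up and over towards stage +x. Moved only by its weight: past about 1.26 it tips over to the stop and stays there, below that it falls back down.
- pawl_tab (a point): Middle of the top edge of the pawl's thumb tab, a steel plate 18 mm wide (y) and 5 mm thick on the nose end. Pawl down: tab upright, top at stage x 1.5, y -93, height 95 mm, faces towards -x and +x, free above 57 mm. Pawl on its stop: arm upright over the pivot, tab level and pointing to +x at about 97 to 102 mm height, its end at stage x 104, y -93.
- pawl_pivot (a point): Pivot of the pawl, at stage x 55, y -93 mm, height 46 mm; axis along stage y. The pawl's arm (10 mm wide) runs from here to the nose at stage x 0. The bracket beside it is a plate 46 mm long (x), at stage y -104 to -110, up to 60 mm high.
- view_spot (a point): Point on the wheel's face right below the barrel of the camera microscope (stage x 40, y 40 mm), where the dish in view has its centre.
- barrel (a point): Centre of the lower end of the black microscope barrel, 125 mm above the bench, above the viewing spot: radius 17 mm (21 at its clamp), reaching up to 247 mm. An arm at 195 mm height carries it from a post (radius 8 mm, 272 mm high) at stage x 102, y 98.
- dish_a: Loose clear lidded dish, 35 mm diameter, 14 mm high, standing between three 6 mm locating pins on the wheel (1 to 2 mm of play), centre 56 mm from the wheel's axis; origin under its centre. The previous dish: at the start in the seat at 0 degrees (stage +x), one place clockwise of the viewing spot.
- dish_b: Another such dish, at the start under the barrel (45 degrees).
- dish_c: Another such dish, at the start at 135 degrees.
- jar: Loose amber jar, 40 mm diameter, 50 mm high, beside the pawl bracket; bystander. Origin under its centre.
- dropper: Loose amber dropper bottle, 32 mm diameter, 75 mm high, beyond the stage; bystander. Origin under its centre.
- slide_box: Loose slide box 100 x 87 x 33 mm, left of the stage; bystander. Origin under its centre.
- tweezers: Loose steel tweezers, 130 mm long, 4 mm thick, lying between the robot and the stage; bystander.
- mouse: Loose black computer mouse, 105 x 60 x 30 mm, near left; bystander. Origin under its centre.

How it is judged:
On the way, in this order (a step that is already met when the one before it is completed fails the run):
1. the pawl is lifted out of its notch and tipped over onto its stop, the wheel still in its old notch (value of joint pawl above 1.4 rad and value of joint wheel between -0.3 and 0.3 rad), for 0.2 s.
2. the wheel is pushed backward by one notch (value of joint wheel between 0.7 and 0.87 rad), for 0.2 s.
At the end, for the whole second after the job is handed in: The wheel rests exactly one notch back (joint 0.785 within 0.04 rad), the pawl's nose is fully down in that notch (pawl below 0.05 rad), the previous dish (dish_a) is centred under the barrel within 8 mm, and all three dishes sit flat in their seats (value of joint pawl below 0.05 rad and value of joint wheel between 0.745 and 0.825 rad and velocity of joint wheel between -0.03 and 0.03 rad/s and horizontal distance between dish_a and view_spot below 0.008 m and height (world z) of each of dish_a, dish_b, dish_c below 0.038 m and angle between each of dish_a, dish_b, dish_c's own z axis and vertical below 0.1 rad); the robot touches nothing.
It fails at once if a dish is lifted out of its seat or tipped (height (world z) of any of dish_a, dish_b, dish_c above 0.046 m or angle between any of dish_a, dish_b, dish_c's own z axis and vertical above 0.3 rad).
It fails at once if something else on the bench is moved by more than 25 mm, lifted or knocked over (distance of any of jar, dropper, slide_box, tweezers, mouse from where it was at the start of the episode above 0.025 m or angle between any of jar, dropper, slide_box, tweezers, mouse's own z axis and vertical above 0.4 rad).
It fails at once if the wheel is turned back by more than a notch and a half, or forward by more than half a notch (value of joint wheel above 1.18 rad or value of joint wheel below -0.39 rad).
It also fails if it takes over 61 s, if anything falls off the work surface, if the arm or the gripper's body presses on something with over 40 N, if the wrist force passes 120 N, or if a joint passes its speed limit or range.

## Robot

A 6-joint arm with a two-finger parallel gripper is mounted at the origin on the work surface. World frame = base frame: x ahead of the robot, y to its left, z up, the work surface at z = 0. Lengths are in m, angles in rad, forces in N, time in s.
With the tool pointing down it reaches from about 0.375 to 0.75 m from the base axis. Payload 9 kg.
Tool frame: the origin (TCP) lies on the centre line of the jaws, within the pads' length; the fingertips stand 14 mm ahead of it and the grasp point (between the pads) lies 5 mm behind it; z points along the fingers, y is the direction in which the jaws open and shut (so a half turn about z gives the same grasp; the last joint's range is limited). The gripper opens to 85 mm and grips with 20 to 120 N. Pads are 22 mm wide; open, the fingers measure 114 mm over their backs; the gripper's body (76 mm by 85 mm) begins 54 mm behind the grasp point. The pads swing forward as they close: fully open they stand 13 mm farther back than shut.
Start: joints at [-1.52, 0.104, 0.097, 1.564, 0, 1.353], TCP at [0.159, -0.578, 0.245] pointing down, gripper open.
Joint ranges: [-2.99, 2.99], [-0.84, 1.86], [-1.1, 1.16], [-1.84, 2.11], [-1.51, 1.56], [-3.14, 3.14]. Speed limits (rad/s): [2.22, 2.22, 2.57, 3.14, 3.14, 3.14].

## Interface

Orientations are given as a rotation vector (axis times angle).
In Python, from bench import telemetry, vision, arm, models gives the robot as it stands.
- The arm moves only by the tool drive_tool, never from a script. Its argument "deltas" is a list that holds one entry, the list of rows, each a list of 7 numbers: the shift along the world's x, y, z in m, then the turn, a rotation vector about the world's x, y, z in rad, then the closure, from -1 (fully open) to 1 (shut), so that 0 is half open. A call has 1 to 20 rows; each row shifts and turns the commanded pose from where the row before left it; what a row does not reach is not made up. A row lasts 1/10 s, in which the tool goes at most 50 mm and 8.59 degrees, less where a joint would pass 70% of its speed; a pose out of reach is approached as far as the arm can. A call is refused whole if a number of a shift passes 0.05 or a number of a turn 0.15, either way. A call with a gripper value outside its range is refused whole. The fingers move at their own pace and stop on an object; "grip_force" is the grip in N (left out, the last holds). Time passes only in rows, so rows that do not move let the fingers close. It gives the time, the measured TCP pose, the force and the opening at its end, in the units of the state.
- telemetry.get_obs(): the state, without advancing time (a new reading comes with each control period).
- vision.read_camera(name): name is "side" or "top"; returns a dict with "color" (480x640x3 uint8, red, green, blue), "vertical_fov" (degrees; the focal length in pixels is half the picture's height over the tangent of half this angle, whatever the lens; pixels are square), "cx", "cy" (the principal point, pixels), "position" and "attitude" of the camera in the world. Camera axes: x right, y down, z forward; pixel columns grow to the right and rows downward; lengths in m; the calibration is good to about 2 mm. A picture is of the moment at which its call begins. There is no depth.
- arm.job_done(): hands the job in, once; it reports no verdict.
Trained networks look in the newest picture that a camera, given by its name, has taken for a name from the list of things; names that differ only in an ending like _2 or _b are one class to them, and where a whole thing is asked for, a point or a joint stands for the part that bears it (a point fixed in the world has none). Each returns a list of dicts, best first, with "p" (0 to 1); they miss things now and then, are a little off and sometimes report something else, mostly with a low value. They report only what shows in the picture. A call takes as long as a camera call.
- models.look_for(camera, query): "centre" ([x, y, z] in m, in the coordinates of the camera as it stood for that picture, good to about 4 mm: the middle of the surface that is visible of it).
- models.cut_out(camera, query): "region" (480x640 bool, what is visible of it).
- models.tip_of(camera, query): "centre" ([x, y, z] in m, in the coordinates of the camera as it stood for that picture, good to about 4 mm: a listed point, or the origin of a listed thing).
The state is a dict: "time": time; "joint_pos": joint angles; "joint_velocities": joint speeds; "joint_efforts": joint torques, N m; "tool_pos": TCP position; "ee_rot": TCP orientation; "ft_force": force on the tool from outside, world axes, zero at the start; "torque": the same for the moment, N m; "gripper_width": opening from 0.0 (shut) to 1.0 (fully open).
Only numpy, scipy, OpenCV 4.12 (cv2) and the standard library are available. Lean on these libraries where they do the work, as an engineer would, in place of code of your own. Each camera call takes 0.05 s, during which the arm holds its last target. There are 200 camera calls.

## Working session

There is one attempt and no reset: what is moved stays moved. The work goes in short steps, Python scripts to look and compute and a tool call to move; the robot and the scene stay as the last step left them, time stands still between calls to the robot, and variables do not carry over. Pictures are saved under pics/ and viewed, about 8 in all and at most 12, crops included, and the job is handed in when it is done.

Besides the shell and the picture viewer there is one more tool, called as a command line: name --argument value ..., lists and objects as JSON in quotes. drive_tool: Moves the arm, as the interface text tells. Its arguments: {"type":"object","properties":{"deltas":{"type":"array"},"grip_force":{"type":"number"}},"required":["deltas"]}

```bash
mkdir -p pics
cat > h.py <<'E'
import numpy as np,cv2
from scipy.spatial.transform import Rotation as R
from bench import telemetry,vision,arm,models
def cam(n):
    c=vision.read_camera(n); a=np.array(c["attitude"],float)
    c["R"]=a if a.shape==(3,3) else (R.from_rotvec(a) if a.size==3 else R.from_quat(a)).as_matrix()
    c["p"]=np.array(c["position"]); c["f"]=240/np.tan(np.radians(c["vertical_fov"])/2); return c
def w(c,p): return c["R"]@np.array(p)+c["p"]
def pix(c,P):
    q=c["R"].T@(np.array(P)-c["p"]); return c["f"]*q[:2]/q[2]+[c["cx"],c["cy"]]
def ray(c,u,z):
    d=c["R"]@np.array([(u[0]-c["cx"])/c["f"],(u[1]-c["cy"])/c["f"],1]); return c["p"]+d*(z-c["p"][2])/d[2]
def save(c,n): cv2.imwrite(f"pics/{n}.png",cv2.cvtColor(c["color"],cv2.COLOR_RGB2BGR))
E
python3 - <<'E'
from h import *
o=telemetry.get_obs(); print({k:np.round(v,3) for k,v in o.items()})
for n in ("side","top"):
    c=cam(n); save(c,n+"0"); print(n,c["attitude"],c["p"],c["f"],c["cx"],c["cy"])
    for q in ("stage","turning_pin","pawl_tab","pawl_pivot","view_spot","barrel","dish_a","jar","tweezers"):
        print(q,[(np.round(w(c,d["centre"]),4).tolist(),round(d["p"],2)) for d in models.tip_of(n,q)][:4])
E
```

```text
{'time': np.float64(0.0), 'joint_pos': array([-1.52 ,  0.105,  0.096,  1.564, -0.   ,  1.353]), 'joint_velocities': array([0.001, 0.001, 0.001, 0.001, 0.001, 0.   ]), 'joint_efforts': array([ 3.0000e-03, -5.5693e+01,  5.0365e+01,  1.7000e-02, -0.0000e+00,
        0.0000e+00]), 'tool_pos': array([ 0.159, -0.578,  0.245]), 'ee_rot': array([-3.112, -0.421, -0.   ]), 'ft_force': array([0.522, 0.048, 0.444]), 'torque': array([0.013, 0.034, 0.012]), 'gripper_width': np.float64(1.002)}
side [-0.56521014  2.53260477 -1.33841338] [0.06424014 0.99806589 0.75208523] 599.9666014214686 318.7635093470578 253.08977357345213
stage [([0.5349, 0.0864, -0.0], 0.82)]
turning_pin [([0.4582, 0.1094, 0.0753], 0.66)]
pawl_tab [([0.5459, -0.0047, 0.0945], 0.57)]
pawl_pivot []
view_spot [([0.5662, 0.1337, 0.0362], 0.62), ([0.5881, 0.0937, 0.0369], 0.53)]
barrel [([0.564, 0.133, 0.1271], 0.77)]
dish_a [([0.5718, 0.1349, 0.0335], 0.61), ([0.4851, 0.1215, 0.0371], 0.61), ([0.5658, 0.1314, 0.0349], 0.53), ([0.5862, 0.095, 0.0367], 0.44)]
jar [([0.4996, -0.0843, -0.0013], 0.97), ([0.726, 0.1091, 0.0041], 0.6)]
tweezers [([0.3764, 0.0635, 0.0015], 0.49)]
top [-2.17002571  2.1434289  -0.16963102] [0.35455697 0.11455008 1.26346343] 623.8524567968699 311.343384939791 246.9442914431021
stage [([0.534, 0.0873, 0.0004], 0.68), ([0.471, 0.2725, 0.0013], 0.61), ([0.29, 0.3748, -0.002], 0.38)]
turning_pin []
pawl_tab [([0.5495, -0.0042, 0.0968], 0.52)]
pawl_pivot [([0.6014, 0.0033, 0.0479], 0.88)]
view_spot [([0.5652, 0.1339, 0.0347], 0.77), ([0.4734, 0.269, 0.003], 0.69)]
barrel [([0.5701, 0.1349, 0.1227], 0.93)]
dish_a [([0.5892, 0.0989, 0.0293], 0.82), ([0.4888, 0.1215, 0.0294], 0.6), ([0.5696, 0.1328, 0.0312], 0.48)]
jar [([0.5045, -0.0959, 0.003], 0.8), ([0.2901, 0.3749, -0.0027], 0.2)]
tweezers [([0.2867, 0.3723, -0.0045], 0.73), ([0.5054, -0.0896, 0.0021], 0.68), ([0.3749, 0.0641, 0.0001], 0.58), ([0.5892, 0.0953, 0.0303], 0.19)]
```

```bash
cat >> h.py <<'E'
def W(s,pose=None):
    x,y,a=np.load("stage.npy") if pose is None else pose
    return np.array([x+np.cos(a)*s[0]-np.sin(a)*s[1],y+np.sin(a)*s[0]+np.cos(a)*s[1],s[2]])
E
python3 - <<'E'
from h import *
from scipy.optimize import least_squares
a=np.radians
S=[([0,0],[.5349,.0864]),([0,0],[.534,.0873]),([.0015,-.093],[.5459,-.0047]),([.0015,-.093],[.5495,-.0042]),([.055,-.093],[.6014,.0033]),([.04,.04],[.5652,.1339]),([.04,.04],[.5701,.1349]),([.04,.04],[.564,.133]),([.076*np.cos(a(157.5)),.076*np.sin(a(157.5))],[.4582,.1094]),([.056,0],[.5892,.0989]),([.056*np.cos(a(135)),.056*np.sin(a(135))],[.4888,.1215]),([.056*np.cos(a(135)),.056*np.sin(a(135))],[.4851,.1215])]
r=least_squares(lambda p:np.ravel([W([*s,0],p)[:2]-q for s,q in S]),[.53,.09,.1],loss="soft_l1",f_scale=.004)
print(r.x,np.degrees(r.x[2]),np.round(r.fun.reshape(-1,2)*1000,1)); np.save("stage.npy",r.x)
for n in("side","top"):
    c=cam(n); im=c["color"].copy()
    def d(s,col): cv2.circle(im,tuple(int(round(v)) for v in pix(c,W(s))),2,col,-1)
    for k in range(8):
        t=a(22.5+45*k); d([.076*np.cos(t),.076*np.sin(t),.074],(255,0,0))
    for t in np.arange(0,6.28,.2): d([.1*np.cos(t),.1*np.sin(t),.043],(0,255,0))
    for s in ([.0015,-.093,.095],[.055,-.093,.046],[.04,.04,.125],[0,0,.058]): d(s,(255,0,255))
    u=pix(c,W([0,0,.04])).astype(int); x0=max(0,u[0]-150);y0=max(0,u[1]-140)
    im=cv2.resize(im[y0:y0+280,x0:x0+300],None,fx=2,fy=2,interpolation=3);print(x0,y0)
    cv2.imwrite(f"pics/{n}fit.png",im[:,:,::-1])
E
```

```text
[0.53294847 0.08819582 0.14680479] 8.411295043657121 [[-2.   1.8]
 [-1.1  0.9]
 [ 2.1  1.1]
 [-1.5  0.6]
 [-0.4  0.9]
 [ 1.5 -0.3]
 [-3.4 -1.3]
 [ 2.7  0.6]
 [ 1.  -2.7]
 [-0.9 -2.5]
 [-0.8  0.1]
 [ 2.9  0.1]]
160 121
164 104
```

View pics/sidefit.png

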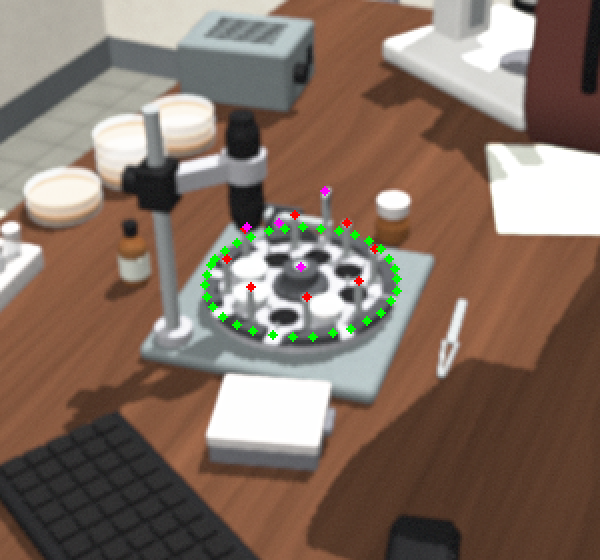

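View pics/topfit.png

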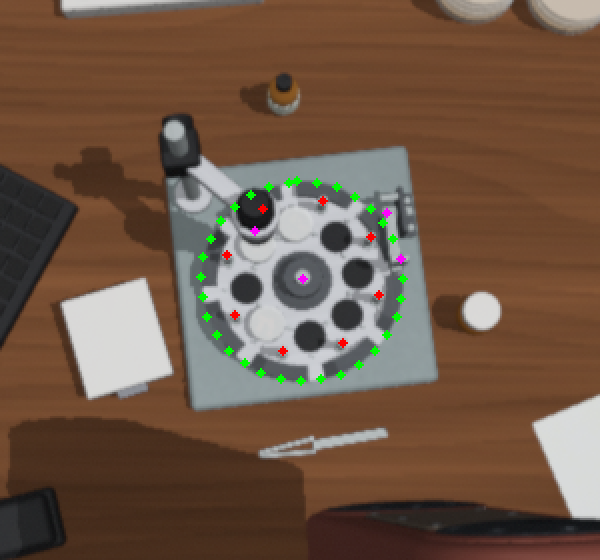

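View pics/side0.png

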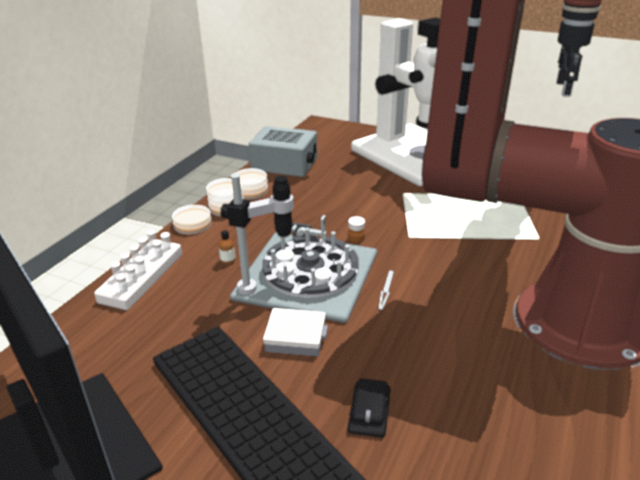

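Both overlays fit: the predicted pin tops, rim and pawl points lie on the picture, with yaw about 8.4°. Three pictures viewed so far. Next I work out the waypoints.

Run:
```python
from h import *
c53=.0535
print("pre",W([-.035,-.093,.2]))
for th in np.arange(0,1.61,.2):
    t=.036; f=.0025
    # contact corner on -x face, rel pivot; tab centreline at -.0535
    cx=-(c53+f)*np.cos(th)+t*np.sin(th); cz=(c53+f)*np.sin(th)+t*np.cos(th)
    print(round(th,1),np.round(W([.055+cx-.011,-.093,.046+cz+.014]),4))
for n,s in dict(pinpre=[-.072,.052,.2],pinend=[-.072,-.0117,.074],tippre=[.135,-.093,.2],tipend=[.075,-.093,.106]).items(): print(n,W(s))
print("ax",W([1,0,0])-W([0,0,0]),W([0,1,0])-W([0,0,0]))
```

```text
pre [ 0.51192881 -0.00892356  0.2       ]
0.0 [ 0.5347 -0.0056  0.096 ]
0.2 [ 0.5429 -0.0043  0.1064]
0.4 [ 0.5529 -0.0029  0.115 ]
0.6 [ 0.5645 -0.0012  0.1213]
0.8 [0.577  0.0007 0.1253]
1.0 [0.5901 0.0026 0.1266]
1.2 [0.6032 0.0046 0.1252]
1.4 [0.6158 0.0064 0.1213]
1.6 [0.6273 0.0081 0.1149]
pinpre [0.45411648 0.12910446 0.2       ]
pinend [0.46343439 0.06608965 0.074     ]
tippre [0.68010021 0.01594371 0.2       ]
tipend [0.6207456  0.00716702 0.106     ]
ax [0.98924352 0.14627805 0.        ] [-0.14627805  0.98924352  0.        ]
```

drive_tool --deltas '[[[0.0177,0.0285,-0.002,0,0,0.15,1],[0.0177,0.0285,-0.002,0,0,0.15,1],[0.0177,0.0285,-0.002,0,0,0.15,1],[0.0177,0.0285,-0.002,0,0,0.15,1],[0.0177,0.0285,-0.002,0,0,0.15,1],[0.0177,0.0285,-0.002,0,0,0.15,1],[0.0177,0.0285,-0.002,0,0,0.15,1],[0.0177,0.0285,-0.002,0,0,0.15,1],[0.0177,0.0285,-0.002,0,0,0.15,1],[0.0177,0.0285,-0.002,0,0,0.15,1],[0.0177,0.0285,-0.002,0,0,0.15,1],[0.0177,0.0285,-0.002,0,0,0.15,1],[0.0177,0.0285,-0.002,0,0,0.15,1],[0.0177,0.0285,-0.002,0,0,0.15,1],[0.0177,0.0285,-0.002,0,0,0.15,1],[0.0177,0.0285,-0.002,0,0,0.15,1],[0.0177,0.0285,-0.002,0,0,0.15,1],[0.0177,0.0285,-0.002,0,0,0.15,1],[0.0177,0.0285,-0.002,0,0,0.15,1],[0.0177,0.0285,-0.002,0,0,0.15,1]]]' --grip_force 20

```text
time: 3.1
tool_pos: [0.514, -0.0071, 0.2054]
ee_rot: [-0.21, 3.134, -0.0]
ft_force: [-0.4, -0.8, 0.9]
gripper_width: 0.0
```

```bash
cat > st.py <<'E'
from h import *
o=telemetry.get_obs(); print(o["time"],np.round(o["tool_pos"],4),np.round(o["joint_pos"],2),np.round(o["ft_force"],1),o["gripper_width"])
r=R.from_rotvec(o["ee_rot"]).as_matrix(); print("tool y deg",np.degrees(np.arctan2(r[1,1],r[0,1])),"z",r[:,2].round(3))
x,y,a=np.load("stage.npy"); d=o["tool_pos"][:2]-[x,y]; print("stage",np.round([np.cos(a)*d[0]+np.sin(a)*d[1],-np.sin(a)*d[0]+np.cos(a)*d[1]],4))
E
python3 st.py
```

```text
3.1 [ 0.514  -0.0071  0.2054] [-0.27 -0.16 -0.24  1.5   0.   -0.4 ] [-0.4 -0.8  0.9] 6.001720591487e-05
tool y deg 97.65381729848129 z [ 0. -0. -1.]
stage [-0.0327 -0.0915]
```

drive_tool --deltas '[[[0,-0.0015,-0.03,0,0,0.013,1],[0,0,-0.035,0,0,0,1],[0,0,-0.03,0,0,0,1],[0,0,-0.0144,0,0,0,1],[0,0,0,0,0,0,1],[0.007,0.001,0,0,0,0,1],[0.006,0.001,0,0,0,0,1]]]'

```text
time: 3.8
tool_pos: [0.5282, -0.0084, 0.098]
ee_rot: [-0.219, 3.131, -0.001]
ft_force: [-0.7, 0.5, 0.4]
gripper_width: 0.002
```

```bash
python3 st.py
python3 - <<'E'
from h import *
for n in("side",):
    c=cam(n); u=pix(c,W([0,-.08,.1])).astype(int); x0=max(0,u[0]-80);y0=max(0,u[1]-70)
    print(x0,y0); cv2.imwrite("pics/pre.png",cv2.resize(c["color"][y0:y0+130,x0:x0+170,::-1],None,fx=4,fy=4,interpolation=3))
E
```

```text
3.8 [ 0.5282 -0.0084  0.098 ] [-0.26 -0.09 -0.37  1.29  0.   -0.4 ] [-0.7  0.5  0.4] 0.0015059963449268023
tool y deg 98.01341884524355 z [ 0.003 -0.001 -1.   ]
stage [-0.0188 -0.0948]
241 147
```

View pics/pre.png

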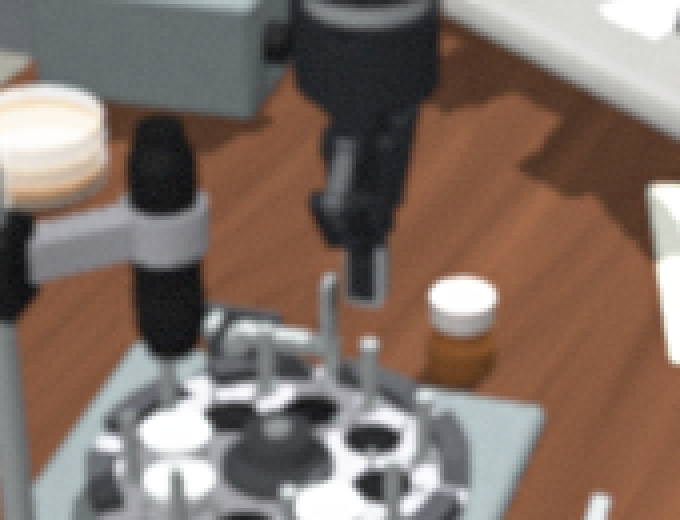

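drive_tool --deltas '[[[0.004,0.0015,-0.001,0,0,0,1],[0.0035,0.0005,0,0,0,0,1],[0.004,0.0007,0.005,0,0,0,1],[0.004,0.0006,0.005,0,0,0,1],[0.005,0.0007,0.0043,0,0,0,1],[0.005,0.0007,0.0043,0,0,0,1],[0.0058,0.0008,0.0032,0,0,0,1],[0.0058,0.0008,0.0032,0,0,0,1],[0.0062,0.001,0.002,0,0,0,1],[0.0062,0.001,0.002,0,0,0,1],[0,0,0,0,0,0,1]]]'

```text
time: 4.95
tool_pos: [0.5768, 0.0003, 0.1243]
ee_rot: [-0.22, 3.133, -0.0]
ft_force: [-0.7, -1.0, 6.1]
gripper_width: 0.0
```

```bash
python3 st.py
python3 - <<'E'
from h import *
c=cam("side"); u=pix(c,W([0,-.08,.1])).astype(int); x0=max(0,u[0]-80);y0=max(0,u[1]-70)
cv2.imwrite("pics/mid.png",cv2.resize(c["color"][y0:y0+130,x0:x0+170,::-1],None,fx=4,fy=4,interpolation=3))
for n in ("side","top"):
    if n=="top": c=cam(n)
    print([(np.round(w(c,d["centre"]),4).tolist(),round(d["p"],2)) for d in models.tip_of(n,"pawl_tab")][:4])
E
```

```text
4.95 [5.768e-01 3.000e-04 1.243e-01] [-0.23  0.05 -0.18  1.34  0.   -0.37] [-0.7 -1.   6.1] 0.00030102141422710325
tool y deg 98.04032115180586 z [ 0.001 -0.    -1.   ]
stage [ 0.0305 -0.0934]
[([0.5935, 0.0004, 0.1186], 0.5)]
[([0.5915, 0.0963, 0.0295], 0.29)]
```

View pics/mid.png

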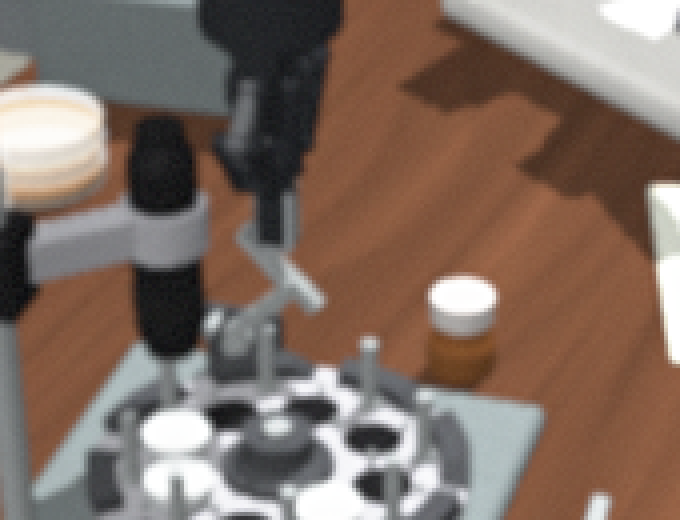

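The pawl is about 45° up and the finger sits on the tab at around (270,240). I carry on along the arc.

drive_tool --deltas '[[[0.0066,0.001,0.0008,0,0,0,1],[0.0066,0.001,0.0005,0,0,0,1],[0.0066,0.001,-0.0005,0,0,0,1],[0.0065,0.001,-0.001,0,0,0,1],[0.0063,0.001,-0.0018,0,0,0,1],[0.0063,0.001,-0.0021,0,0,0,1],[0.0055,0.001,-0.003,0,0,0,1],[0,0,0,0,0,0,1],[0,0,0.02,0,0,0,1],[0,0,0.03,0,0,0,1],[0,0,0.03,0,0,0,1]]]'

```text
time: 6.25
tool_pos: [0.6195, 0.0077, 0.1966]
ee_rot: [0.22, -3.132, -0.002]
ft_force: [0.6, 1.1, 0.7]
gripper_width: -0.002
```

```bash
python3 st.py
python3 - <<'E'
from h import *
for n in ("side","top"):
    c=cam(n); u=pix(c,W([.05,-.08,.1])).astype(int); x0=max(0,u[0]-70);y0=max(0,u[1]-65)
    cv2.imwrite(f"pics/over{n}.png",cv2.resize(c["color"][y0:y0+130,x0:x0+150,::-1],None,fx=4,fy=4,interpolation=3))
    print([(np.round(w(c,d["centre"]),4).tolist(),round(d["p"],2)) for d in models.tip_of(n,"pawl_tab")][:4])
print("expected",W([.104,-.093,.0995]))
E
```

```text
6.25 [0.6195 0.0077 0.1966] [-0.2   0.16  0.07  1.48  0.   -0.34] [0.6 1.1 0.7] -0.002340226508971355
tool y deg 98.03461569618636 z [-0.002  0.001 -1.   ]
stage [ 0.0738 -0.0923]
[([0.5711, 0.1358, 0.0326], 0.37)]
[]
expected [0.64943366 0.01140909 0.0995    ]
```

View pics/overside.png

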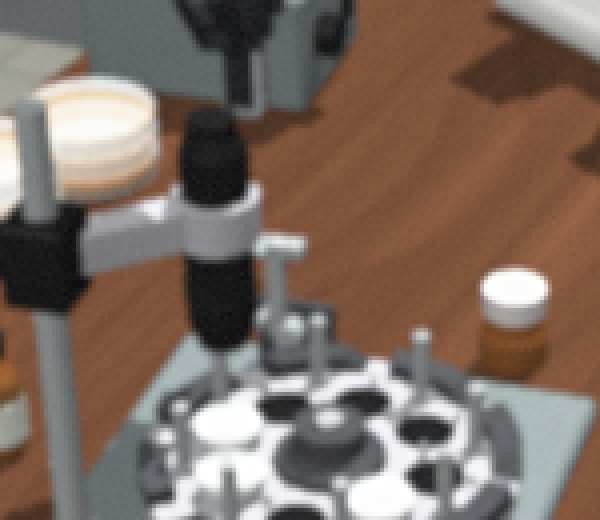

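Pawl is standing on its stop, with the arm upright at (278,290), and the wheel is unmoved. Six pictures viewed so far. Next is the turning pin, staying wide of the barrel.

drive_tool --deltas '[[[-0.027,-0.0035,0,0,0,-0.142,1],[-0.027,-0.0035,0,0,0,-0.142,1],[-0.027,-0.0035,0,0,0,-0.142,1],[-0.027,-0.0035,0,0,0,-0.142,1],[-0.027,-0.0035,0,0,0,-0.142,1],[-0.005,0.0231,0,0,0,-0.142,1],[-0.005,0.0231,0,0,0,-0.142,1],[-0.005,0.0231,0,0,0,-0.142,1],[-0.005,0.0231,0,0,0,-0.142,1],[-0.005,0.0231,0,0,0,-0.142,1],[-0.005,0.0231,0,0,0,-0.142,1],[0,0,0,0,0,0,1]]]'

```text
time: 7.65
tool_pos: [0.4538, 0.1305, 0.1951]
ee_rot: [-2.051, -2.377, 0.002]
ft_force: [0.0, 0.4, 0.7]
gripper_width: -0.002
```

```bash
python3 st.py
```

```text
7.65 [0.4538 0.1305 0.1951] [ 0.   -0.29 -0.37  1.5   0.    1.43] [0.  0.4 0.7] -0.002197297641313292
tool y deg 8.418264904010519 z [-0.003  0.001 -1.   ]
stage [-0.0721  0.0534]
```

drive_tool --deltas '[[[0,0,-0.04,0,0,0,1],[0,0,-0.04,0,0,0,1],[0,0,-0.03,0,0,0,1],[0,0,-0.011,0,0,0,1],[0,0,0,0,0,0,1],[0.0006,-0.004,0,0,0,0,1],[0.0006,-0.004,0,0,0,0,1],[0.0006,-0.004,0,0,0,0,1],[0.0006,-0.004,0,0,0,0,1],[0.0006,-0.004,0,0,0,0,1],[0.0006,-0.004,0,0,0,0,1],[0,0,0,0,0,0,1]]]'

```text
time: 8.85
tool_pos: [0.4592, 0.1037, 0.076]
ee_rot: [2.05, 2.379, 0.0]
ft_force: [0.3, -0.3, 0.5]
gripper_width: 0.002
```

```bash
python3 st.py
cat > see.py <<'E'
from h import *; import sys
for n in ("side","top"):
    c=cam(n); u=pix(c,W([0,0,.06])).astype(int); x0=max(0,u[0]-75);y0=max(0,u[1]-65)
    cv2.imwrite(f"pics/{sys.argv[1]}{n}.png",cv2.resize(c["color"][y0:y0+130,x0:x0+150,::-1],None,fx=4,fy=4,interpolation=3))
    for q in("dish_a","turning_pin","pawl_tab"):
        for d in models.tip_of(n,q)[:4]:
            x,y,a=np.load("stage.npy"); p=w(c,d["centre"]); v=p[:2]-[x,y]
            print(n,q,round(d["p"],2),"r",np.hypot(*v).round(4),"deg",np.degrees(np.arctan2(v[1],v[0])-a).round(1),"z",p[2].round(3))
E
python3 see.py pushA
```

```text
8.85 [0.4592 0.1037 0.076 ] [-0.06 -0.26 -0.56  1.27 -0.    1.37] [ 0.3 -0.3  0.5] 0.0016002330984641394
tool y deg 8.49985031098368 z [ 0.001 -0.001 -1.   ]
stage [-0.0706  0.0261]
side dish_a 0.57 r 0.0546 deg 13.9 z 0.037
side dish_a 0.44 r 0.0596 deg 57.6 z 0.031
side dish_a 0.43 r 0.0593 deg 151.4 z 0.037
side turning_pin 0.97 r 0.0784 deg 170.1 z 0.076
top pawl_tab 0.58 r 0.1407 deg -42.9 z 0.1
```

View pics/pushAside.png

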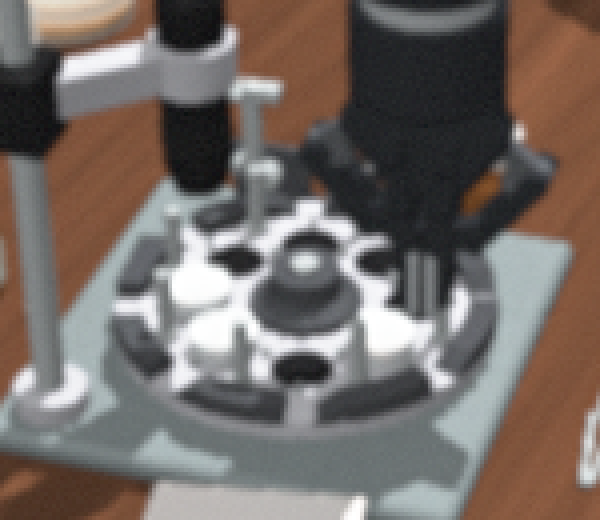

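drive_tool --deltas '[[[0.0006,-0.004,-0.001,0,0,0,1],[0.0006,-0.004,0,0,0,0,1],[0.0006,-0.004,0,0,0,0,1],[0.0006,-0.004,0,0,0,0,1],[0.0006,-0.004,0,0,0,0,1],[0.0006,-0.004,0,0,0,0,1],[0.0006,-0.004,0,0,0,0,1],[0.0005,-0.003,0,0,0,0,1],[0.0005,-0.003,0,0,0,0,1],[0,0,0,0,0,0,1],[0,0,0,0,0,0,1]]]'

```text
time: 10.35
tool_pos: [0.464, 0.0702, 0.0749]
ee_rot: [2.05, 2.38, -0.001]
ft_force: [0.1, 0.9, -0.0]
gripper_width: -0.0
```

```bash
python3 st.py; python3 see.py pushB
```

```text
10.35 [0.464  0.0702 0.0749] [-0.13 -0.27 -0.56  1.27 -0.    1.29] [ 0.1  0.9 -0. ] -0.0003182340934955256
tool y deg 8.520560216496476 z [-0. -0. -1.]
stage [-0.0708 -0.0077]
side dish_a 0.7 r 0.0566 deg 82.5 z 0.033
side dish_a 0.57 r 0.0588 deg -185.6 z 0.036
side dish_a 0.46 r 0.0555 deg 43.5 z 0.039
side turning_pin 0.45 r 0.1958 deg -2.1 z 0.002
top dish_a 0.66 r 0.0551 deg 82.8 z 0.032
top dish_a 0.61 r 0.0584 deg 40.5 z 0.03
top turning_pin 0.26 r 0.1976 deg -1.7 z 0.002
top pawl_tab 0.66 r 0.1403 deg -43.0 z 0.098
```

drive_tool --deltas '[[[0.0003,-0.0022,0,0,0,0,1],[0.0003,-0.002,0,0,0,0,1],[0,0,0,0,0,0,1],[0,0,0,0,0,0,1],[0,0,0,0,0,0,1]]]'

```text
time: 11.25
tool_pos: [0.4646, 0.0661, 0.0748]
ee_rot: [2.05, 2.38, -0.001]
ft_force: [0.6, -0.4, 0.3]
gripper_width: -0.001
```

```bash
python3 st.py; python3 see.py pushC
```

```text
11.25 [0.4646 0.0661 0.0748] [-0.14 -0.27 -0.56  1.27 -0.    1.28] [ 0.6 -0.4  0.3] -0.0010586610675555673
tool y deg 8.527617193046348 z [-0. -0. -1.]
stage [-0.0709 -0.0119]
side dish_a 0.79 r 0.0573 deg 87.6 z 0.032
side dish_a 0.64 r 0.0537 deg 46.3 z 0.036
side dish_a 0.49 r 0.0584 deg -182.2 z 0.034
side turning_pin 0.87 r 0.0778 deg -161.3 z 0.073
side pawl_tab 0.21 r 0.1756 deg -108.9 z -0.001
side pawl_tab 0.15 r 0.1962 deg 100.2 z -0.0
top dish_a 0.68 r 0.0568 deg 84.0 z 0.029
top dish_a 0.67 r 0.0566 deg 42.9 z 0.03
top pawl_tab 0.62 r 0.145 deg -42.1 z 0.101
```

drive_tool --deltas '[[[-0.0008,0.005,0,0,0,0,1],[0,0,0.03,0,0,0,1],[0,0,0.045,0,0,0,1],[0,0,0.045,0,0,0,1],[0.01,-0.024,0,0,0,0,1],[0.01,-0.024,0,0,0,0,1],[0.016,-0.024,0,0,0,0,1],[0.03,-0.012,0,0,0,0,1],[0.03,0.005,0,0,0,0,1],[0.03,0.005,0,0,0,0,1],[0.03,0.006,0,0,0,0,1],[0.03,0.007,0,0,0,0,1],[0.03,0.007,0,0,0,0,1],[0.007,0.001,0,0,0,0,1],[0,0,0,0,0,0,1]]]'

```text
time: 13.15
tool_pos: [0.6871, 0.0187, 0.1939]
ee_rot: [-2.049, -2.381, 0.001]
ft_force: [-0.6, -1.0, -1.0]
gripper_width: -0.003
```

```bash
python3 st.py
```

```text
13.15 [0.6871 0.0187 0.1939] [-0.16  0.37  0.31  1.51 -0.    1.26] [-0.6 -1.  -1. ] -0.0029650551264440643
tool y deg 8.574285494097639 z [-0.001  0.    -1.   ]
stage [ 0.1423 -0.0913]
```

drive_tool --deltas '[[[0,-0.0015,-0.03,0,0,0,1],[0,0,-0.035,0,0,0,1],[0,0,-0.023,0,0,0,1],[0,0,0,0,0,0,1],[-0.01,-0.0015,0,0,0,0,1],[-0.007,-0.001,0,0,0,0,1],[-0.005,-0.0007,0,0,0,0,1],[-0.005,-0.0007,0,0,0,0,1],[-0.005,-0.0007,0,0,0,0,1],[-0.005,-0.0007,0,0,0,0,1],[-0.005,-0.0007,0,0,0,0,1],[-0.005,-0.0007,0,0,0,0,1],[-0.005,-0.0007,0,0,0,0,1],[-0.004,-0.0005,0,0,0,0,1],[0,0,0,0,0,0,1]]]'

```text
time: 14.65
tool_pos: [0.631, 0.0088, 0.1081]
ee_rot: [2.049, 2.38, 0.001]
ft_force: [0.7, 0.6, -0.6]
gripper_width: 0.003
```

```bash
python3 st.py; python3 see.py tip
```

```text
14.65 [0.631  0.0088 0.1081] [-0.19  0.21 -0.03  1.32 -0.    1.23] [ 0.7  0.6 -0.6] 0.002895480392133762
tool y deg 8.540440046030461 z [ 0.002 -0.    -1.   ]
stage [ 0.0853 -0.0929]
side dish_a 0.62 r 0.0593 deg -183.0 z 0.036
side dish_a 0.54 r 0.0545 deg 44.3 z 0.037
side dish_a 0.53 r 0.0567 deg 85.7 z 0.033
side turning_pin 0.6 r 0.076 deg -159.4 z 0.075
side pawl_tab 0.57 r 0.1014 deg -71.1 z 0.115
top dish_a 0.65 r 0.0542 deg 86.5 z 0.031
top dish_a 0.43 r 0.0574 deg 42.2 z 0.029
```

View pics/tipside.png

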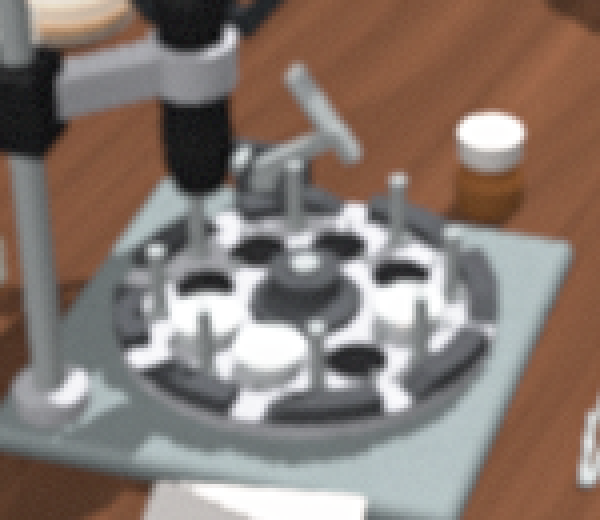

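The pawl is mid-fall at this instant, with the tab at (320,110) clear of the finger. I withdraw and check.

drive_tool --deltas '[[[0.01,0.0015,0,0,0,0,1],[0.01,0.0015,0.02,0,0,0,1],[0,0,0.035,0,0,0,1],[0,0,0.035,0,0,0,1],[0,0,0,0,0,0,1]]]'

```text
time: 15.55
tool_pos: [0.6532, 0.0114, 0.2026]
ee_rot: [2.045, 2.376, 0.006]
ft_force: [-1.0, 0.7, 1.3]
gripper_width: -0.003
```

```bash
python3 st.py; python3 see.py drop
```

```text
15.55 [0.6532 0.0114 0.2026] [-0.18  0.25  0.19  1.49  0.    1.24] [-1.   0.7  1.3] -0.0033965489989903367
tool y deg 8.540213327366637 z [ 0.008 -0.001 -1.   ]
stage [ 0.1077 -0.0935]
side dish_a 0.72 r 0.0543 deg 45.7 z 0.035
side dish_a 0.52 r 0.0589 deg 86.6 z 0.033
side dish_a 0.49 r 0.0577 deg -182.1 z 0.038
side turning_pin 0.65 r 0.074 deg -160.7 z 0.073
side pawl_tab 0.52 r 0.0934 deg -89.0 z 0.097
top dish_a 0.72 r 0.0552 deg 81.9 z 0.029
top dish_a 0.69 r 0.0542 deg 43.2 z 0.028
```

View pics/dropside.png

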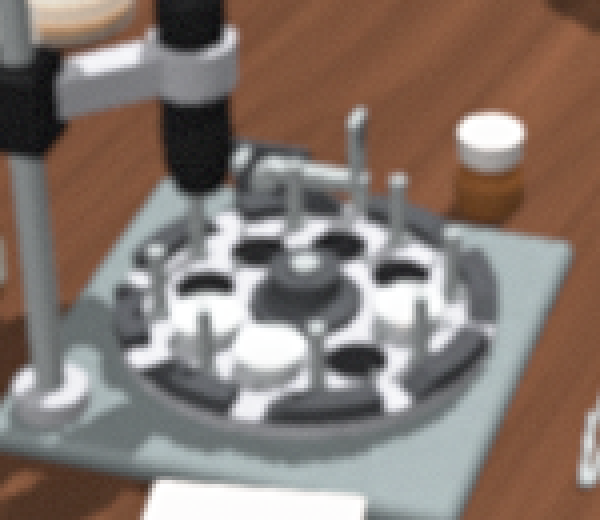

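```bash
cat > cmp.py <<'E'
from h import *
c=cam("side"); save(c,"side_now"); a=cv2.imread("pics/side0.png"); b=cv2.imread("pics/side_now.png")
u=np.round(pix(c,W([.0015,-.093,.085]))).astype(int)
up=lambda m,r:cv2.resize(m[u[1]-r[1]:u[1]+r[1]+1,u[0]-r[0]:u[0]+r[0]+1],None,fx=8,fy=8,interpolation=cv2.INTER_CUBIC)
t=up(a,(6,9)); s=up(b,(14,17)); m=cv2.matchTemplate(s,t,cv2.TM_CCOEFF_NORMED); _,v,_,l=cv2.minMaxLoc(m)
print("shift px",(np.array(l)/8-8),v)
print("0.13 rad shift would be",pix(c,W([.0015+.0063,-.093,.085+.0065]))-pix(c,W([.0015,-.093,.085])))
# wheel pin shift: compare pins tops via same method, around all pins
res=[]
for k in range(8):
    th=np.radians(22.5+45*k); P=W([.076*np.cos(th),.076*np.sin(th),.071]); u=np.round(pix(c,P)).astype(int)
    T=up(a,(4,4)); s=up(b,(9,9)); m=cv2.matchTemplate(s,T,cv2.TM_CCOEFF_NORMED); _,v,_,l=cv2.minMaxLoc(m); sh=np.array(l)/8-5
    th2=th+.1; g=(pix(c,W([.076*np.cos(th2),.076*np.sin(th2),.071]))-pix(c,P))/.1
    print(k,sh,round(v,2),"dturn",round(float(sh@g/(g@g)),3))
E
python3 cmp.py
```

```text
shift px [0. 0.] 0.9965810179710388
0.13 rad shift would be [-2.83313325 -2.99860271]
0 [0. 0.] 0.95 dturn 0.0
1 [0.    0.375] 0.97 dturn 0.005
2 [0.25 0.  ] 0.77 dturn 0.006
3 [ 1.   -1.25] 0.59 dturn 0.055
4 [0.125 0.   ] 0.99 dturn -0.002
5 [0.125 0.125] 1.0 dturn -0.005
6 [0.25 0.  ] 1.0 dturn -0.007
7 [0.125 0.   ] 1.0 dturn -0.004
```

drive_tool --deltas '[[[0,-0.02,0.03,0,0,0,1],[0,-0.02,0.02,0,0,0,1],[0,0,0,0,0,0,1],[0,0,0,0,0,0,1]]]'

```text
time: 16.4
tool_pos: [0.651, -0.0284, 0.2465]
ee_rot: [2.051, 2.38, 0.0]
ft_force: [0.2, -0.1, 0.4]
gripper_width: -0.004
```

```bash
python3 st.py; python3 -c "
from bench import arm; print(arm.job_done())"
```

```text
16.4 [ 0.651  -0.0284  0.2465] [-0.24  0.27  0.28  1.58  0.    1.18] [ 0.2 -0.1  0.4] -0.0036902714723578514
tool y deg 8.488763600159823 z [ 0.  0. -1.]
stage [ 0.0997 -0.1326]
the job is handed in; nothing more can be done
None
```

The previous dish is back under the barrel and the pawl is locked in the new notch; I handed the job in at about 16.4 s. With the closed fingertips I tipped the pawl over onto its stop. I then pushed the wheel back one notch with the near turning pin, tipped the pawl back so it dropped in, and withdrew the hand.

**Last checks:**
- **Pawl:** its tab matched the starting picture with zero pixel shift; a nose lying on a tooth would have shown about 3 px each way, so it is fully down.
- **Wheel:** seven of the eight pins lay within 0.007 rad of the old pin pattern, meaning one notch back. The eighth, a poor match (0.59), gave 0.055 rad and I disregarded it.
- **Dishes:** the networks placed a dish at 43–46° and radius 54–55 mm, against 45° and 56 mm for the viewing spot. In the picture all three sat flat.
- **Other things:** the jar showed no sign of being moved. I did not measure the jar, dropper, slide box, tweezers or mouse again at the end.
- **Hand:** it ended clear at 0.25 m height with the contact force near zero.

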